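Unlock and raise the extending hook stand

TASK

Raise the extending hook stand so that I can set it: take the flat key from its wooden holder and with it turn the slotted lock screw counter-clockwise (seen from above) to its stop, then stand the key back in its holder, let go of it and leave the screw unlocked. Then squeeze the black handle block at the top of the mast so that the push-button on its front is pressed in, pull it straight up past the first stop to the second, top stop, and finish still holding it up there, because the mast sinks back if let go. Work the screw only with the key, not with the fingers, and leave the mugs, bowl, soap, bottle and teaspoon where they are.

Things in the scene. Friction and masses are not known exactly. Their poses are not given: they have to be found in the camera images.
- key_handle (a point): Mid-handle of the loose flat key (90 g), upright in its holder. z up along the key, x along its blade's width, y across its thickness. Black handle, a flat bar 26 (x) x 14 (y) x 55 mm (z): grip it from above across the 14 mm. Under it a steel collar 40 mm across, 5 mm thick, its underside 34.5 mm below the point; then a 12 mm round shank and the blade
- key_blade (a point): Middle of the lower end of the key's flat steel blade, 74.5 mm below the handle point; same axes. Blade 22 mm wide (x), 3 mm thick (y), 15 mm long (z)
- holder_mouth (a point): Centre of the mouth of the round hole in the top of the fixed wooden key holder (block 62 x 62 mm, 46 mm high, on a 90 x 90 x 5 mm foot). Hole 30 mm across, 41 mm deep; the key stands in it with its collar resting on the block's top, any way round. z points up
- screw_head (a point): Top of the slotted steel lock screw, at the left (+y) end of the stand's base, 115 mm from the mast; it turns with the screw: x along the slot, z up. Head 36 mm across with a rim 1.5 mm above this point; slot 7 mm wide, 7.5 mm deep below this point, 31 mm long between the walls of the rim. It stands on a 52 mm round boss
- lock_screw (a joint): Angle of the lock screw (rad), grows counter-clockwise seen from above: near 0 locked, stop at 1.3; it counts as unlocked above 1.05. It needs about 0.05 N m and stays where it is left. It draws a bolt out of the mast, which cannot rise before
- handle_block (a point): Centre of the black block 34 (x) x 42 (y) x 48 mm (z) on top of the mast; rises with it. z up, -x front with the push-button (40 mm over block and button), +y along the base to the screw. It is 4 mm above the rim (33 mm across) of the fixed outer tube. A hook arm (8 mm rod) leaves it level to -y, 18 mm below the point, 94 mm long, tip turned up to the point's height
- button_face (a point): Middle of the face of the steel push-button on the front (-x) of the handle block, 22 mm wide, 26 mm high, 6 mm proud, 23 mm from the block's centre; same axes. It is pressed in towards +x, by squeezing block and button between the fingers
- push_button (a joint): Travel of the push-button (m): 0 out, 0.0055 fully in. Spring, 3 N at the start and 8 N fully in. It must be more than 4 mm in to let the mast leave its lowest position, and again to pass the first stop
- mast (a joint): Height of the mast above its lowest position (m): 0 lowered, 0.040 first stop (catches there when the button is not pressed), 0.080 second and top stop. Lifting takes about 4 N; it sinks back to the first stop when let go
- mug_2: Striped mug on the worktop (90 x 120 x 88 mm, origin at its underside); leave it alone
- bowl: Small white bowl (105 mm across, 51 mm high, origin at its underside); leave it alone
- soap: Bar of soap lying on the worktop (40 x 58 x 22 mm, origin at its underside); leave it alone
- corked_bottle: Corked glass bottle (68 mm across, 140 mm high, origin at its underside); leave it alone
- teaspoon: Steel teaspoon lying on the worktop (130 x 27 x 11 mm, origin at its underside); leave it alone
- mug_1: Beige mug standing on the worktop (78 x 113 x 100 mm, origin at its underside); leave it alone
Mind the look-alikes: they are no part of the job. Leave any pink or turquoise look-alike of the part that bears holder_mouth alone.

How it is judged (in metres and radians):
On the way, in this order (a step that is already met when the one before it is completed fails the run):
1. the lock screw has been turned past 1.05 rad with the key's blade in its slot (value of joint lock_screw above 1.05 rad and distance between key_handle and screw_head below 0.075 m), for 0.1 s.
2. the key stands in its holder again (horizontal distance between key_handle and holder_mouth below 0.015 m and z of key_handle in the frame of holder_mouth below 0.042 m and angle between key_handle's own z axis and vertical below 0.15 rad), for 0.2 s.
3. the push-button is squeezed in and the mast has left its lowest position (value of joint push_button above 0.0035 m and value of joint mast above 0.012 m).
At the end, for the whole second after the job is handed in: the mast is held by the fingers at its second stop (raised at least 75 of 80 mm, finger contact over 2 N), the screw is unlocked (over 1.05 rad), and the key stands in its holder (handle within 15 mm of the hole's axis, collar within 8 mm of the block's top, within 0.15 rad of upright) untouched (all of step 2 and value of joint lock_screw above 1.05 rad and value of joint mast above 0.075 m and contact force between the fingers and mast above 2 N and contact force between the fingers and flat_key below 0.1 N); the arm keeps its last pose, push and grip.
It fails at once if the lock screw is touched with the fingers (over 1 N) (contact force between the fingers and lock_screw above 1 N).
It fails at once if a mug, the bowl, the soap, the bottle or the teaspoon is moved more than 30 mm (distance of any of mug_1, mug_2, bowl, soap, corked_bottle, teaspoon from where it was at the start of the episode above 0.03 m).
It also fails if it takes over 64 s, if anything falls off the work surface, if the arm or the gripper's body presses on something with over 40 N, if the wrist force passes 120 N, or if a joint passes its speed limit or range.

ROBOT

A 6-joint arm with a two-finger parallel gripper is mounted at the origin on a cart in front of the work surface, level with it; the furniture and walls round the work are solid. World frame = base frame: x ahead of the robot, y to its left, z up, the work surface at z = 0. Lengths are in mm, angles in rad, forces in N, time in s.
With the tool pointing down it reaches from about 350 to 875 mm from the base axis. Payload 15.5 kg.
Tool frame: the origin (TCP) lies at the very end of the fingers, on their centre line; the grasp point (between the pads) lies 19 mm behind it; z points along the fingers, x is the direction in which the jaws open and shut, and the axes are right-handed (so a half turn about z gives the same grasp; the last joint's range is limited). The gripper opens to 85 mm and grips with 20 to 120 N. Pads are 22 mm wide; open, the fingers measure 114 mm over their backs; the gripper's body (76 mm by 85 mm) begins 54 mm behind the grasp point. The pads swing forward as they close: fully open they stand 13 mm farther back than shut.
Start: joints at [-1.282, 0.494, 1.345, -0, 1.302, -0.096], TCP at [234.61, -579.297, 231.277] pointing down, gripper open.
Joint ranges: [-2.91, 2.91], [-0.82, 2.16], [0.22, 2.67], [-1.22, 4.37], [0.12, 2.79], [-3.08, 3.08]. Speed limits (rad/s): [1.89, 1.89, 2.57, 3.01, 3.01, 3.01].

INTERFACE

Orientations are given as a unit quaternion [w, x, y, z].
In Python, from station import arm, planner, sensors, cams, workorder gives the robot as it stands. The module is installed in compiled form; this text tells all that it offers. Calls block until the motion is done:
- arm.move_to(position, orientation): joint-space move of the TCP to a pose.
- arm.move_linear(position, feed=150, ori=None): straight line of the TCP; ori=None keeps the orientation; feed is the mean speed in mm/s.
- arm.set_joints(angles): joint-space move.
- arm.gripper_to(opening): finger opening in mm; the grip force is fixed at half the most; returns when the fingers have stopped.
- arm.wait(seconds).
- planner.solve_ik(position, orientation): joint angles nearest the present ones, or None.
- sensors.sense(): the state.
- cams.capture(name): name is "scene" or "top" or "wrist"; returns a dict with "image" (384x512x3 uint8, red, green, blue), "range_z" (384x512 float32, mm along the optical axis (not along the pixel's ray), 0 where there is no reading), "fov_y" (degrees; the focal length in pixels is half the picture's height over the tangent of half this angle, whatever the lens; pixels are square), "cx", "cy" (the principal point, pixels), "cam_to_world" (4x4, takes a point from camera to world coordinates); the wrist camera has in their place "mount" (4x4, takes a point from camera to tool coordinates, whose origin is the TCP and whose axes are the tool frame's). Camera axes: x right, y down, z forward; pixel columns grow to the right and rows downward; lengths in mm; the calibration is good to about 2 mm. A picture is of the moment at which its call begins: read the wrist's pose just before it.
A pose or a line that the arm cannot do raises arm.MotionError and nothing moves.
- workorder.job_done(): hands the job in, once; it reports no verdict.
The state is a dict: "clock": time; "joint_positions": joint angles; "joint_vel": joint speeds; "joint_efforts": joint torques, N m; "ee_pos": TCP position; "ee_rot": TCP orientation; "force": force on the tool from outside, world axes, zero at the start; "torque": the same for the moment, N m; "grip_width": finger opening in mm.
Only numpy, scipy, OpenCV 4.12 (cv2) and the standard library are available. Lean on these libraries where they do the work, as an engineer would, in place of code of your own. Each camera call takes 0.05 s, during which the arm holds its last target.

## Working session

There is one attempt and no reset: what is moved stays moved. The work goes in short steps, each a Python script; the robot and the scene stay as the last script left them, time stands still between calls to the robot, and variables do not carry over. Pictures are saved under pics/ and viewed, and the job is handed in when it is done.

```bash
mkdir -p pics; ls; cat > h.py <<'E'
import numpy as np, cv2, pickle
from station import arm, planner, sensors, cams, workorder
def cap(n):
    s=sensors.sense(); c=cams.capture(n); c['s']=s
    return c
def save(c,name): cv2.imwrite('pics/%s.png'%name, cv2.cvtColor(c['image'],cv2.COLOR_RGB2BGR))
E
python3 - <<'E'
from h import *
s=sensors.sense();print(s)
for n in('scene','top','wrist'):
    c=cap(n);save(c,n+'0');pickle.dump(c,open(n+'0.pkl','wb'))
    print(n,c['fov_y'],c['cx'],c['cy'],c.get('cam_to_world',c.get('mount')), (c['range_z']>0).mean())
E
```

```text
pics
{'clock': 0.0, 'joint_positions': array([-1.28149327e+00,  4.94176856e-01,  1.34615020e+00, -9.20667237e-06,
        1.30249416e+00, -9.54782577e-02]), 'joint_vel': array([-0.00073635, -0.00052588,  0.00051485, -0.00015597,  0.00120901,
        0.00130587]), 'joint_efforts': array([-3.76699361e-03, -8.82169032e+01, -3.83875000e+01, -6.25494395e-04,
        1.03070124e-02,  4.21696359e-05]), 'ee_pos': array([ 234.50495619, -578.94034093,  230.69772641]), 'ee_rot': array([-3.86868874e-04,  8.29264190e-01, -5.58856445e-01, -4.77174213e-04]), 'force': array([ 0.19720509,  0.59272012, -1.30678187]), 'torque': array([-0.03079018,  0.06998876, -0.03309032]), 'grip_width': 84.94399135177498}
scene 46.02689044754907 247.9663471118645 192.41171697035804 [[ 2.73550471e-01 -4.42578930e-01  8.53987137e-01 -1.03320870e+03]
 [-9.61850450e-01 -1.22432149e-01  2.44650938e-01 -3.02925214e+02]
 [-3.72186978e-03 -8.88332291e-01 -4.59186115e-01  9.25234596e+02]
 [ 0.00000000e+00  0.00000000e+00  0.00000000e+00  1.00000000e+00]] 0.9959615071614584
top 45.645458131055264 257.3665927594968 190.79292305607765 [[ 5.42900906e-03 -9.95561073e-01  9.39610343e-02  2.91588398e+02]
 [-9.99967082e-01 -5.97148776e-03 -5.49323899e-03  1.37198750e+02]
 [ 6.02994207e-03 -9.39281184e-02 -9.95560721e-01  1.93823919e+03]
 [ 0.00000000e+00  0.00000000e+00  0.00000000e+00  1.00000000e+00]] 0.9959055582682291
wrist 69.2480798394212 252.55292884993437 191.65616245899605 [[ 9.99999522e-01 -3.12108329e-04 -9.26429350e-04  3.17052442e-01]
 [ 5.57309976e-04  9.60595779e-01  2.77948628e-01 -6.98466399e+01]
 [ 8.03174041e-04 -2.77949011e-01  9.60595493e-01 -1.43108210e+02]
 [ 0.00000000e+00  0.00000000e+00  0.00000000e+00  1.00000000e+00]] 0.9959665934244791
```

View pics/scene0.png

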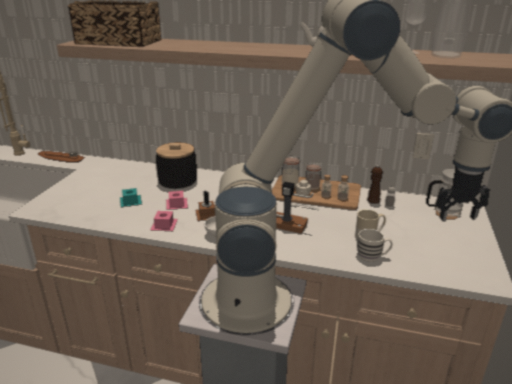

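View pics/top0.png

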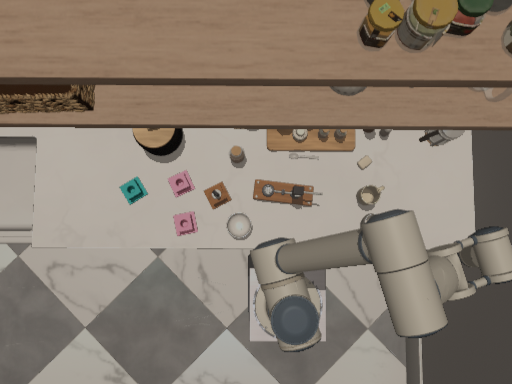

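View pics/wrist0.png

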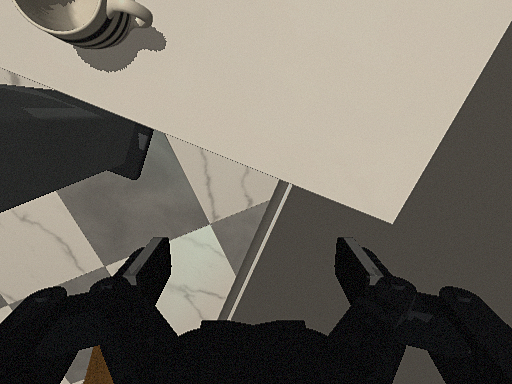

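Candidates for the holder in the top view are brown with a key at (217,195), pink at (180,184) and (185,223), and turquoise at (133,190). The brown one matches. The stand is at (283,193), with the screw near (267,190) and the handle block near (298,195).

```bash
cat >> h.py <<'E'
def f_of(c): return 192/np.tan(np.radians(c['fov_y'])/2)
def pose(s):
    from scipy.spatial.transform import Rotation as R
    T=np.eye(4);q=s['ee_rot'];T[:3,:3]=R.from_quat([q[1],q[2],q[3],q[0]]).as_matrix();T[:3,3]=s['ee_pos'];return T
def c2w(c): return c['cam_to_world'] if 'cam_to_world' in c else pose(c['s'])@c['mount']
def ray(c,u,v):
    M=c2w(c);f=f_of(c);d=M[:3,:3]@np.array([(u-c['cx'])/f,(v-c['cy'])/f,1.]);return M[:3,3],d
def onplane(c,u,v,z):
    o,d=ray(c,u,v);return o+d*(z-o[2])/d[2]
def cloud(c):
    M=c2w(c);f=f_of(c);v,u=np.mgrid[0:384,0:512];Z=c['range_z']
    P=np.stack([(u-c['cx'])/f*Z,(v-c['cy'])/f*Z,Z],-1);return P@M[:3,:3].T+M[:3,3]
def crop(c,x0,y0,x1,y1,k,name):
    cv2.imwrite('pics/%s.png'%name,cv2.resize(cv2.cvtColor(c['image'][y0:y1,x0:x1],cv2.COLOR_RGB2BGR),None,fx=k,fy=k,interpolation=cv2.INTER_CUBIC))
E
python3 - <<'E'
from h import *
c=pickle.load(open('top0.pkl','rb'));s=pickle.load(open('scene0.pkl','rb'))
P=cloud(c)
for u,v in [(217,195),(180,184),(133,190),(267,190),(298,192),(283,205),(318,194),(239,226),(237,155),(300,156),(368,197),(100,110),(300,110),(300,60),(371,222)]:
    print((u,v),P[v,u].round())
crop(c,190,120,340,240,5,'topcrop'); crop(s,185,150,325,250,5,'scenecrop')
E
```

```text
(217, 195) [447. 290. 103.]
(180, 184) [500. 454.  15.]
(133, 190) [475. 657.  -2.]
(267, 190) [473.  87.  51.]
(298, 192) [455. -31. 169.]
(283, 205) [414.  17.  -1.]
(318, 194) [ 450. -113.  140.]
(239, 226) [324. 203.  12.]
(237, 155) [608. 210. 117.]
(300, 156) [624. -55.  14.]
(368, 197) [ 449. -342.   16.]
(100, 110) [653. 596. 617.]
(300, 110) [657.   5. 616.]
(300, 60) [ 653.   45. 1017.]
(371, 222) [ 322. -148.  819.]
```

View pics/topcrop.png

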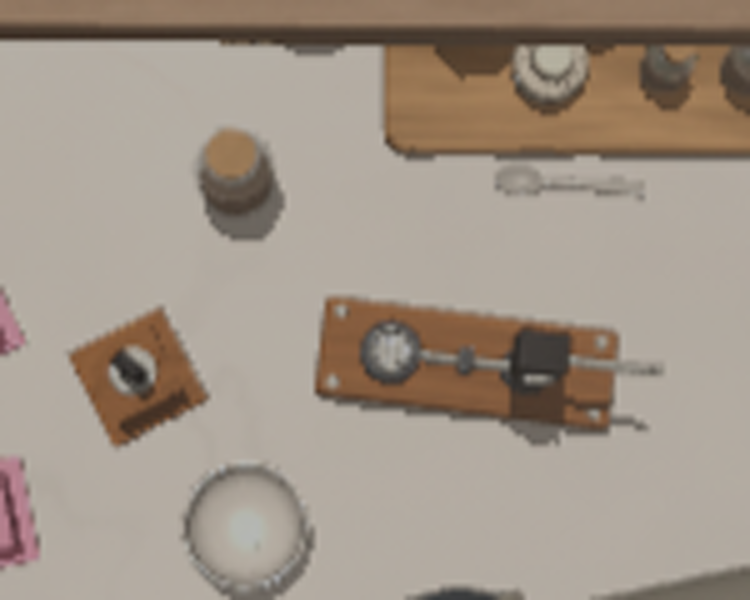

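View pics/scenecrop.png

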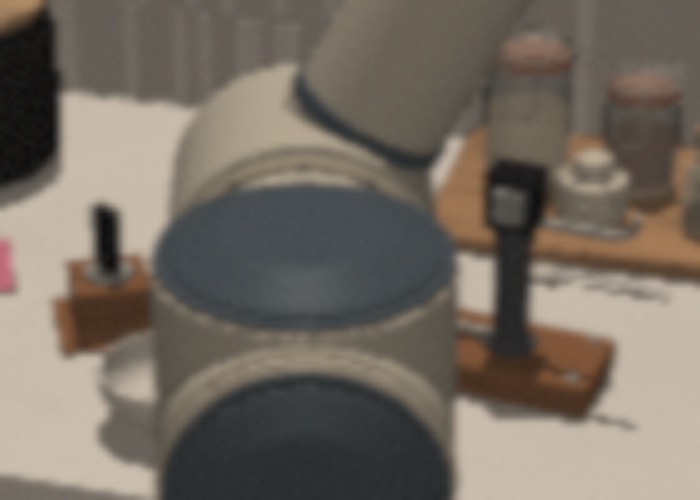

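```bash
cat >> h.py <<'E'
def qd(phi): # tool down, tool x at angle phi (rad) in world
    return [0.,float(np.cos(phi/2)),float(np.sin(phi/2)),0.]
E
python3 - <<'E'
from h import *
q=qd(np.radians(90))
for p in [[400,110,300],[400,280,200],[447,290,150]]: print(planner.solve_ik(p,q))
arm.move_to([400,110,300],q)
c=cap('wrist');save(c,'w1');pickle.dump(c,open('w1.pkl','wb'));s=c['s'];print(s['ee_pos'],s['ee_rot'],s['clock'],s['force'])
E
```

```text
[ 1.24200745e-01  1.17782735e-01  1.71655241e+00 -4.44089210e-16
  1.30725751e+00 -1.44659558e+00]
[ 4.88355228e-01  3.41186855e-01  1.71526104e+00 -4.44089210e-16
  1.08514476e+00 -1.08244110e+00]
[ 4.63419860e-01  4.64488098e-01  1.66931768e+00 -4.44089210e-16
  1.00778687e+00 -1.10737647e+00]
[400.33243907 109.56436063 299.95179964] [ 4.73412957e-05  7.07569996e-01  7.06643261e-01 -3.08258388e-05] 2.675 [0.56120663 0.83502506 1.11240216]
```

View pics/w1.png

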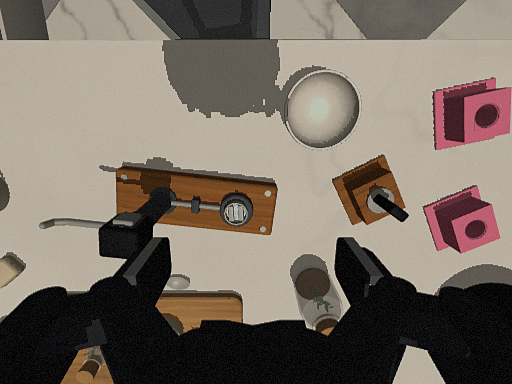

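The wrist view shows the screw at about (236,210), the key in the brown holder at (380,198) leaning right to (405,214), the block at (120,237), the bowl at (320,108) and the bottle at (315,285).

```bash
python3 - <<'E'
from h import *
c=pickle.load(open('w1.pkl','rb'))
crop(c,325,145,425,230,7,'w1key');crop(c,200,170,280,245,8,'w1scr')
P=cloud(c)
for u,v in [(365,180),(380,196),(392,208),(400,213),(236,190),(236,210),(115,232),(115,245),(60,224),(320,285)]: print((u,v),P[v,u].round(1))
E
```

```text
(365, 180) [429.1 279.1  34.3]
(380, 196) [445.  290.2  65.1]
(392, 208) [448.3 287.5 106.9]
(400, 213) [455.6 299.3 105.9]
(236, 190) [445.2  83.7  31.4]
(236, 210) [471.5  84.2  49. ]
(115, 232) [447.3 -31.4 181.5]
(115, 245) [461.3 -32.7 182.8]
(60, 224) [ 453.5 -112.9  145.3]
(320, 285) [589.7 214.1  66.3]
```

View pics/w1key.png

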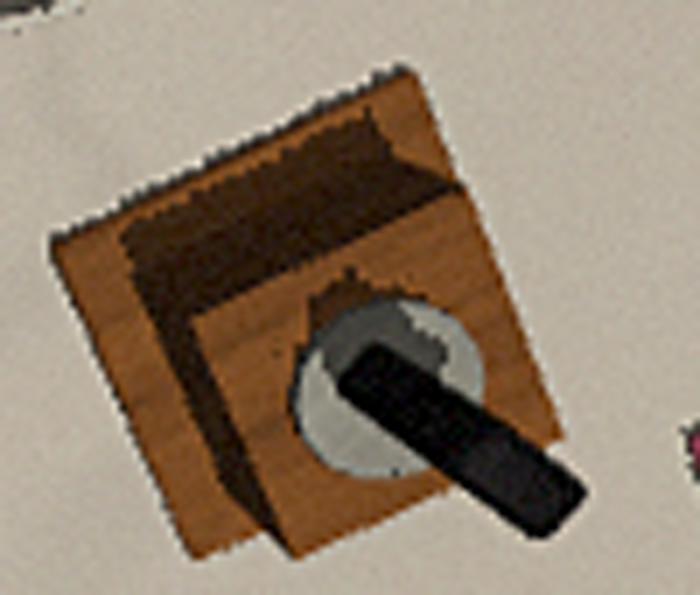

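View pics/w1scr.png

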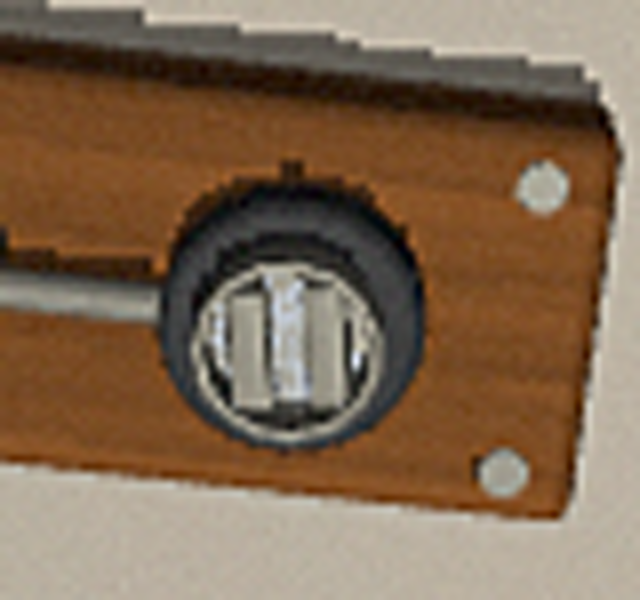

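```bash
python3 - <<'E'
from h import *
q=qd(np.radians(90))
for n,p in [('wscr',[510,85,235]),('wkey',[490,290,235])]:
    arm.move_to(p,q)
    c=cap('wrist');save(c,n);pickle.dump(c,open(n+'.pkl','wb'));s=c['s'];print(s['ee_pos'],s['clock'])
E
```

```text
[509.98555837  84.57519861 234.36148404] 3.3083
[489.71650177 289.90218482 235.5629849 ] 4.1917
```

View pics/wscr.png

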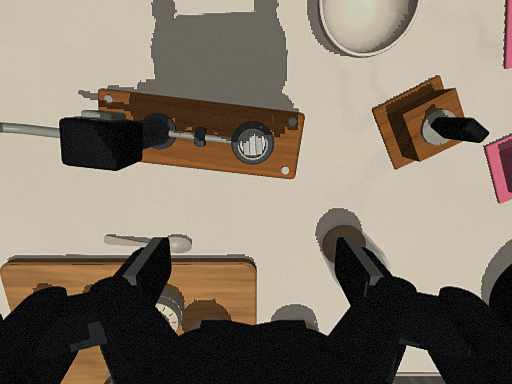

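View pics/wkey.png

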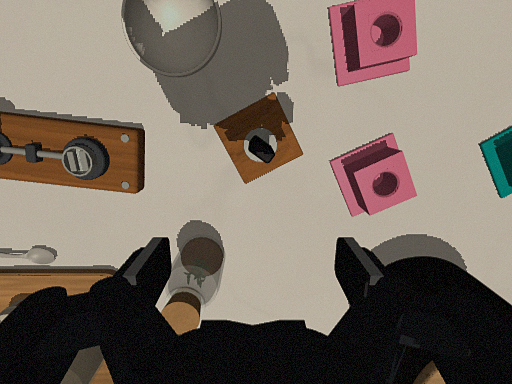

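```bash
python3 - <<'E'
from h import *
c=pickle.load(open('wkey.pkl','rb'));crop(c,205,85,315,190,7,'wkeyc')
P=cloud(c)
for u,v in [(250,140),(262,150),(268,152),(280,160),(250,165)]: print((u,v),P[v,u].round(1))
c=pickle.load(open('wscr.pkl','rb'));crop(c,220,110,310,185,8,'wscrc')
E
```

```text
(250, 140) [450.  286.6  58.2]
(262, 150) [418.9 289.3 378.6]
(268, 152) [456.9 304.6 106.5]
(280, 160) [475.  322.6  46.1]
(250, 165) [481.2 286.4  45.6]
```

View pics/wkeyc.png

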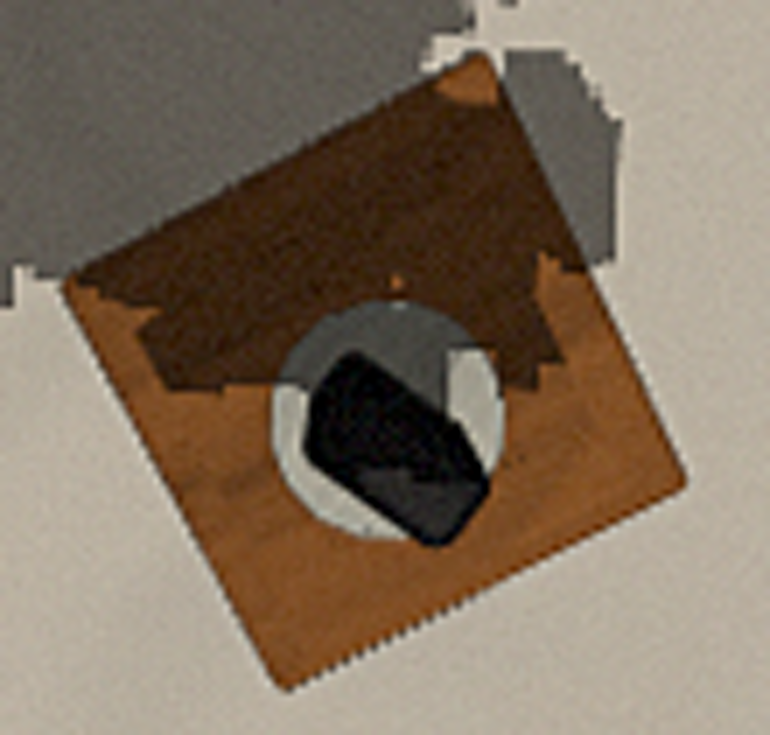

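View pics/wscrc.png

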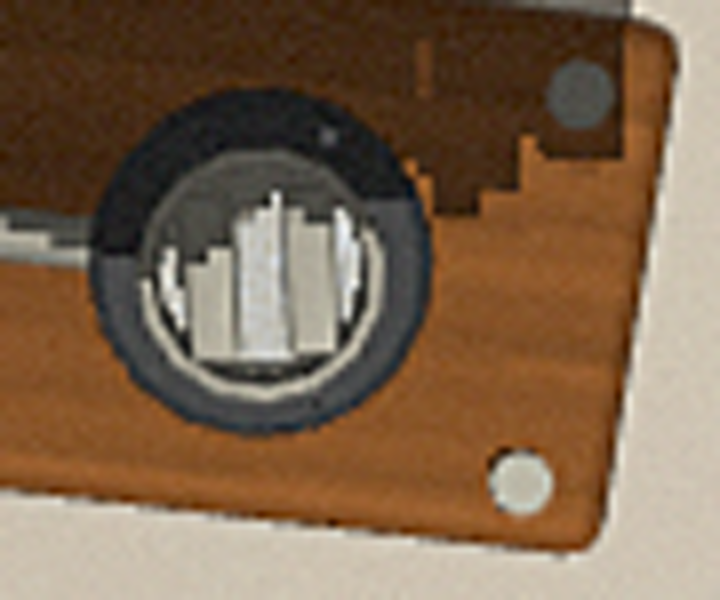

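```bash
python3 - <<'E'
from h import *
c=pickle.load(open('wkey.pkl','rb'));im=c['image'].astype(int)
# foot corners
co=np.array([(65,285),(485,52),(688,482),(285,690)])/7+[205,85]
W=np.array([onplane(c,u,v,5) for u,v in co]);print('foot',W.mean(0).round(1),np.linalg.norm(W-np.roll(W,1,0),axis=1).round(1))
# collar circle: edge pts in crop
e=np.array([(395,300),(273,420),(505,410),(365,537),(300,500),(480,340),(320,320)])/7+[205,85]
Q=np.array([onplane(c,u,v,56)[:2] for u,v in e])
A=np.c_[2*Q,np.ones(len(Q))];x=np.linalg.lstsq(A,(Q**2).sum(1),rcond=None)[0];print('collar',x[:2].round(1),np.sqrt(x[2]+x[0]**2+x[1]**2))
# handle top
t=np.array([(438,547),(490,487),(305,455),(352,365)])/7+[205,85]
print('top',np.array([onplane(c,u,v,113) for u,v in t]).round(1))
for n,o,k,rim in [('wscr',(220,110),8,[(140,285),(262,150),(382,270),(265,398),(180,370),(345,365)]),('w1',(200,170),8,[(192,335),(290,262),(382,350),(290,437)])]:
    c=pickle.load(open(n+'.pkl','rb'))
    e=np.array(rim)/k+o
    for z in (48,51,54):
        Q=np.array([onplane(c,u,v,z)[:2] for u,v in e]);A=np.c_[2*Q,np.ones(len(Q))];x=np.linalg.lstsq(A,(Q**2).sum(1),rcond=None)[0];print(n,z,x[:2].round(1),np.sqrt(x[2]+x[0]**2+x[1]**2).round(1))
    P=cloud(c); u,v=(e.mean(0)).astype(int); print(P[v-7:v+8,u-7:u+8,2].round(0)[::2,::2])
E
```

```text
foot [455.2 298.6   5. ] [88.1 87.9 88.  88. ]
collar [456.1 298.7] 19.49028831248301
top [[466.8 304.  113. ]
 [458.5 311.  113. ]
 [454.1 285.7 113. ]
 [442.1 292.1 113. ]]
wscr 48 [476.1  84.3] 18.0
wscr 51 [475.7  84.3] 17.9
wscr 54 [475.4  84.3] 17.7
[[ 55.  56.  48.  46.  47.  54.  55.  55.]
 [ 53.  55.  52.  48.  47.  54.  56.  54.]
 [ 56.  55.  53.  47.  47.  47. 378.  55.]
 [ 55.  55.  55.  48.  47.  47.  56.  55.]
 [ 55.  55.  54.  49.  47.  47.  54.  55.]
 [ 55.  57.  55.  47.  47.  47.  55.  55.]
 [ 55.  55.  55.  47.  47.  48.  53.  56.]
 [ 54.  47.  46.  47.  47.  48.  48.  53.]]
w1 48 [478.   83.7] 17.8
w1 51 [476.8  83.9] 17.7
w1 54 [475.7  84.1] 17.6
[[ 55.  53.  47.  49.  48.  55.  53.  56.]
 [ 55.  55.  49.  48.  47.  54.  54.  47.]
 [ 55.  55.  51.  47. 443.  53.  55.  48.]
 [ 55.  55.  54.  47.  47.  56.  55.  50.]
 [ 54.  55.  55.  48.  46.  54.  54.  52.]
 [ 54.  54.  54.  48.  47.  55.  56.  54.]
 [ 55.  55.  55.  48.  48.  55.  56.  54.]
 [ 55.  55.  54.  48.  46.  54.  54.  55.]]
```

```bash
python3 - <<'E'
from h import *
q=qd(np.radians(144))
arm.move_to([456,298.6,160],q)
arm.move_linear([456,298.6,68],feed=120)
s=sensors.sense();print(s['ee_pos'],s['force'])
arm.gripper_to(8);s=sensors.sense();print(s['ee_pos'],s['force'],s['grip_width'],s['clock'])
arm.move_linear([456,298.6,180],feed=120)
s=sensors.sense();print(s['ee_pos'],s['force'],s['grip_width'],s['clock'])
c=cap('wrist');save(c,'wg');
E
```

```text
[456.42820826 298.78120989  68.59060995] [-0.23692445 -0.00495005 -0.65669565]
[456.04294578 298.61425831  68.13009639] [-0.33053546 -0.05025845  4.78085415] 13.449090935219719 6.7083
[455.62246543 298.39162247 179.31697283] [-1.35060304  0.14397108 -1.61346642] 13.402470980714186 7.7917
```

View pics/wg.png

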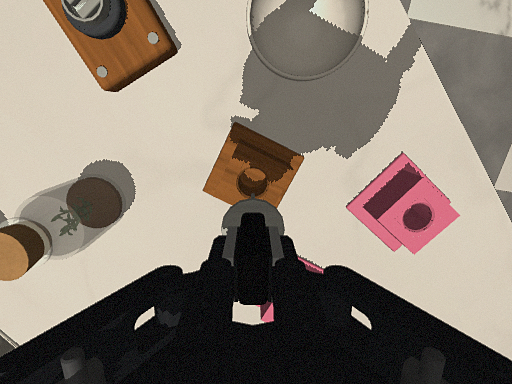

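Key is gripped (13.4 mm) and lifted clear, with the hole visible at (255,182). Next I'll measure the slot.

```bash
python3 - <<'E'
from h import *
c=pickle.load(open('wscr.pkl','rb'));a=c['image'][120:165,234:272]
b=pickle.load(open('w1.pkl','rb'));d=b['image'][195:230,218:254]
A=cv2.resize(a[...,::-1],None,fx=10,fy=10,interpolation=cv2.INTER_NEAREST);B=cv2.resize(d[...,::-1],None,fx=10,fy=10,interpolation=cv2.INTER_NEAREST)
H=np.zeros((450,760,3),np.uint8);H[:450,:380]=A;H[:350,390:750]=B;cv2.imwrite('pics/slot.png',H)
for cc,x0,x1,y0,y1 in [(c,246,262,130,156),(b,228,246,200,224)]:
    im=cc['image'].astype(int); bl=im[...,2]-im[...,0]
    pts=[]
    for v in range(y0,y1):
        us=[u for u in range(x0,x1) if bl[v,u]>0 and im[v,u].sum()>450]
        if len(us)>=4: pts.append((np.mean(us),v,len(us)))
    p=np.array(pts);k=np.polyfit(p[:,1],p[:,0],1);W=np.array([onplane(cc,np.polyval(k,v),v,47) for v in (p[0,1],p[-1,1])]);print(len(p),W.round(1),np.degrees(np.arctan2(*(W[1]-W[0])[[1,0]])),'y at x=476:',np.interp(476,W[:,0],W[:,1]))
E
```

```text
Traceback (most recent call last):
IndexError: too many indices for array: array is 1-dimensional, but 2 were indexed
```

View pics/slot.png

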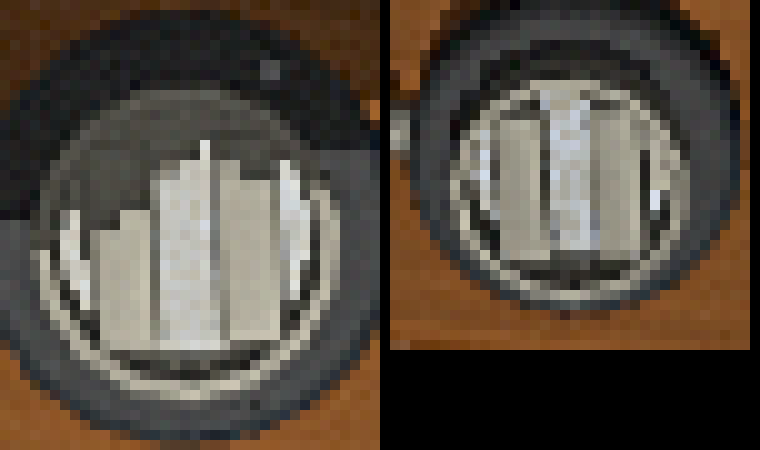

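```bash
python3 - <<'E'
from h import *
c=pickle.load(open('wscr.pkl','rb'));b=pickle.load(open('w1.pkl','rb'))
for z in (47,54):
  print(onplane(c,252.4,147,z).round(1),onplane(c,252.1,140,z).round(1),onplane(c,252.5,154,z).round(1),onplane(b,218+17.8,213,z).round(1))
E
```

```text
[479.   84.1  47. ] [470.9  83.7  47. ] [487.3  84.2  47. ] [477.1  83.7  47. ]
[478.2  84.1  54. ] [470.2  83.7  54. ] [486.3  84.2  54. ] [474.4  84.1  54. ]
```

```bash
python3 - <<'E'
from h import *
q=qd(np.radians(92.5))
arm.move_to([476,84.1,150],q)
arm.move_linear([476,84.1,115],feed=100)
s=sensors.sense();print(s['ee_pos'],s['force'],s['grip_width'],s['clock'])
f0=s['force'][2]
for z in (112,110,108,106.5,105):
    arm.move_linear([476,84.1,z],feed=30)
    s=sensors.sense();print(z,s['ee_pos'].round(2),s['force'].round(1),s['torque'].round(2),s['clock'])
    if abs(s['force'][2]-f0)>12: break
E
```

```text
[476.06522588  84.78438866 115.1176801 ] [ 0.10735526  0.44686491 -1.43213076] 13.142999092977709 9.2167
112 [476.18  84.19 112.31] [-0.1 -0.4 -1.3] [ 0.03 -0.02 -0.05] 9.4667
110 [475.99  84.06 110.02] [-1.7 -0.4 -0.3] [ 0.02  0.02 -0.03] 9.7167
108 [476.46  84.11 108.77] [-2.9  0.2 19.2] [-0.03  0.71  0.02] 9.9667
```

```bash
python3 - <<'E'
from h import *
arm.move_linear([476,84.1,113],feed=40)
c=cap('wrist');save(c,'wi');pickle.dump(c,open('wi.pkl','wb'));crop(c,190,90,320,250,5,'wic');s=c['s'];print(s['ee_pos'],s['force'])
c=cap('top');crop(c,240,150,330,225,8,'ti');c=cap('scene');crop(c,200,150,320,240,6,'si')
E
```

```text
[476.1355654   84.07909825 113.06804361] [ 0.98170226 -0.2739258  -1.3492275 ]
```

View pics/wic.png

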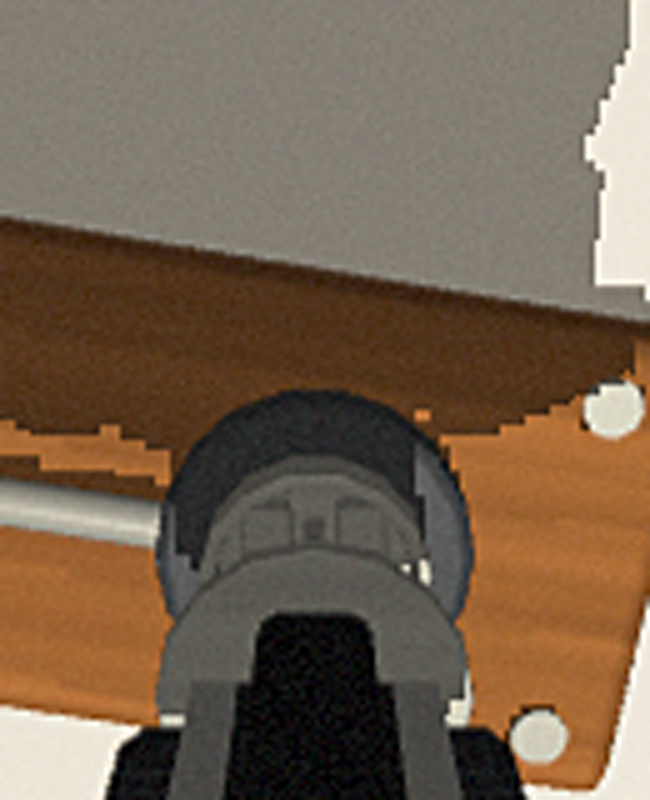

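View pics/si.png

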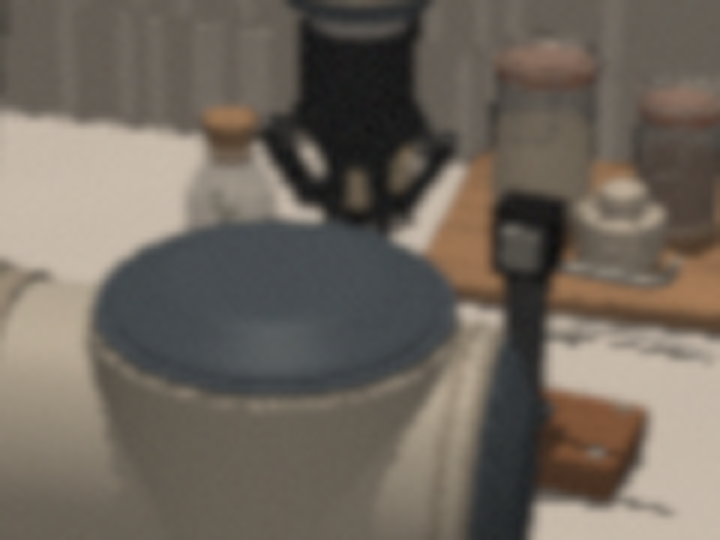

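```bash
python3 - <<'E'
from h import *
c=pickle.load(open('wi.pkl','rb'))
for z in (51,53,55): print(z,'rim near',onplane(c,252.5,181.6,z).round(1),'slot',onplane(c,253.2,194,z).round(1))
for z in (99,101,103): print(z,'collar near',onplane(c,252.5,199.6,z).round(1))
P=cloud(c);print(P[196:212:3,252].round(1),P[182:196:2,253].round(1), P[192:198,243].round(1))
E
```

```text
51 rim near [456.5  82.8  51. ] slot [466.3  83.7  51. ]
53 rim near [456.   82.8  53. ] slot [465.7  83.7  53. ]
55 rim near [455.5  82.7  55. ] slot [465.1  83.7  55. ]
99 collar near [455.5  82.7  99. ]
101 collar near [454.9  82.7 101. ]
103 collar near [454.2  82.7 103. ]
[[465.1  82.8  60.1]
 [455.9  82.4  96.5]
 [457.8  82.5  96.6]
 [460.1  82.6  95.5]
 [461.5  82.7  97.1]
 [463.4  82.8  97. ]] [[457.5  83.2  48.2]
 [457.1  83.2  55.6]
 [458.5  83.2  56.4]
 [462.6  83.4  47. ]
 [464.   83.5  47.8]
 [465.9  83.6  46.7]
 [465.2  83.5  54.5]] [[463.9  75.9  54.9]
 [464.6  76.   55.2]
 [465.5  76.   54.7]
 [466.5  76.   54.1]
 [466.9  76.   55.4]
 [467.9  76.1  54.7]]
```

```bash
python3 - <<'E'
from h import *
arm.move_linear([476,84.3,109.5],feed=40)
s=sensors.sense();print(s['ee_pos'].round(2),s['force'].round(1),s['torque'].round(2))
for a in (8,16,24):
    arm.move_to([476,84.3,109.5],qd(np.radians(92.5+a)))
    s=sensors.sense();print(a,s['ee_pos'].round(2),s['force'].round(1),s['torque'].round(2),s['clock'])
c=cap('wrist');save(c,'wr');pickle.dump(c,open('wr.pkl','wb'));crop(c,190,90,320,250,5,'wrc')
E
```

```text
[475.95  84.31 109.19] [ 0.1 -0.1 -0.2] [0.04 0.   0.03]
8 [475.87  84.31 109.36] [ 0.6 -0.1 -0.4] [-0.06 -0.   -0.01] 10.9083
16 [475.99  84.23 109.45] [-0.5 -0.3 -1.2] [-0.15 -0.01 -0.  ] 11.175
24 [475.97  84.3  109.46] [ 0.9 -0.9 -1. ] [-0.14 -0.05  0.02] 11.4417
```

View pics/wrc.png

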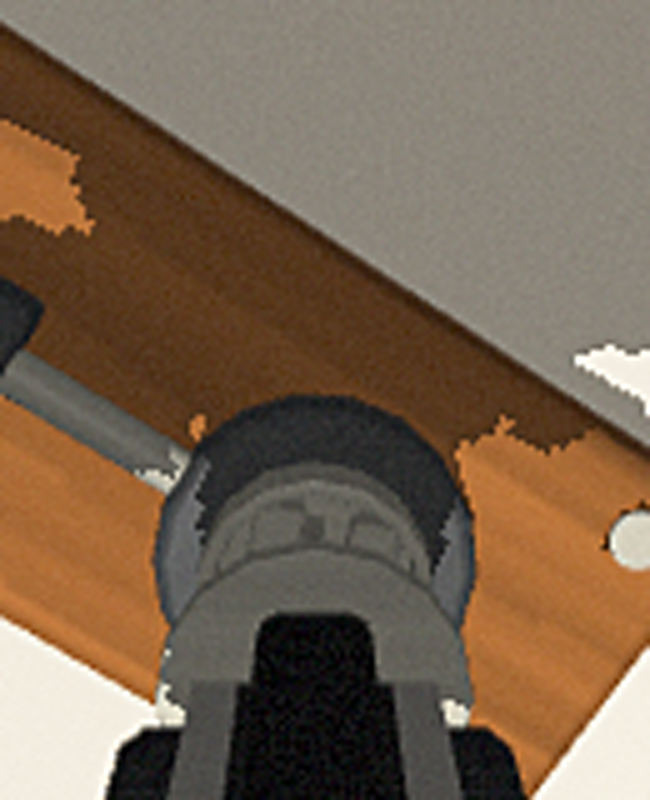

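```bash
python3 - <<'E'
from h import *
for a in (40,55,68,74,78,82,85):
    arm.move_to([476,84.3,109.3],qd(np.radians(92.5+a)))
    s=sensors.sense();print(a,s['ee_pos'].round(2),s['force'].round(1),s['torque'].round(2),s['joint_efforts'][5].round(2),s['joint_positions'][5].round(2),s['clock'])
    if abs(s['torque'][2])>.6: break
arm.wait(0.2)
c=cap('wrist');save(c,'wt');pickle.dump(c,open('wt.pkl','wb'));crop(c,190,90,320,250,5,'wtc')
E
```

```text
40 [475.99  84.33 109.32] [-0.3  0.5 -1.1] [ 0.03 -0.02  0.04] -1.17 -2.25 11.875
55 [475.96  84.34 109.29] [ 0.5 -0.2 -0.9] [ 0.02  0.1  -0.07] -1.24 -2.51 12.2417
68 [475.93  84.32 109.28] [-0.8  0.5 -1.4] [ 0.17  0.19 -0.03] -1.3 -2.74 12.5833
74 [475.9   84.32 109.28] [-0.7  1.   0.6] [0.23 0.23 0.01] -1.33 -2.85 12.8333
78 [475.89  84.31 109.29] [-2.2  0.8  0.4] [ 0.29  0.38 -0.05] -0.89 -2.92 13.0833
82 [475.91  84.32 109.3 ] [-2.4  1.4  1. ] [ 0.33  0.39 -0.36] -1.25 -2.99 13.3333
85 [475.93  84.29 109.29] [-1.8  1.3  1.8] [ 0.28  0.45 -0.69] -1.34 -3.04 13.5833
```

View pics/wtc.png

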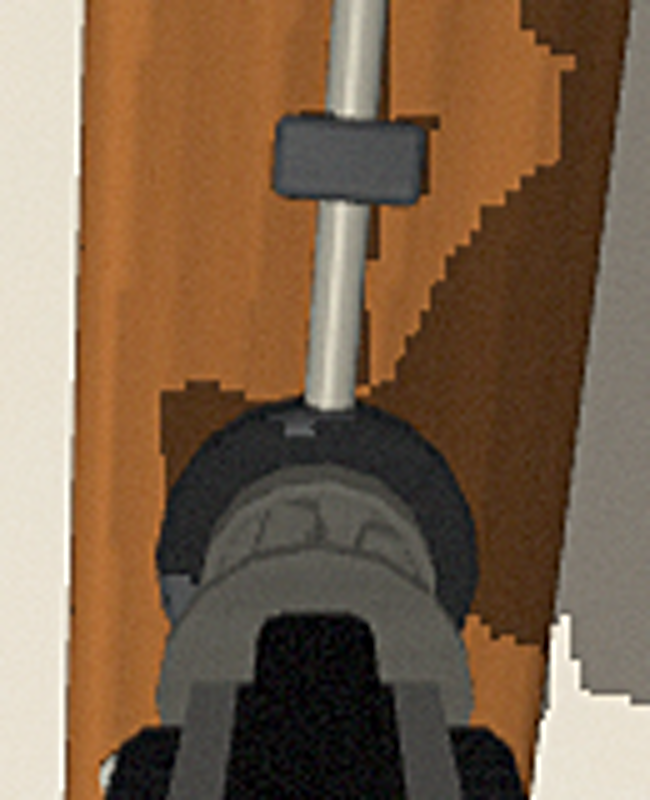

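```bash
python3 - <<'E'
from h import *
arm.move_to([476,84.3,109.3],qd(np.radians(92.5+71)))
s=sensors.sense();print(s['force'].round(1),s['torque'].round(2))
arm.move_linear([476,84.3,165],feed=120)
s=sensors.sense();print(s['force'].round(1),s['torque'].round(2),s['clock'],s['grip_width'])
q=qd(np.radians(144))
arm.move_to([455.6,298.6,165],q)
c=cap('wrist');save(c,'wb');pickle.dump(c,open('wb.pkl','wb'));crop(c,190,90,320,250,4,'wbc');print(c['s']['ee_pos'])
P=cloud(c);print(P[210:235:4,252].round(1))
E
```

```text
[0.3 0.5 0.1] [-0.01  0.01 -0.02]
[-1.5 -0.2 -0.7] [0.03 0.03 0.04] 14.8 12.945528061431862
[455.35389073 297.99538594 164.3009252 ]
[[447.7 287.1 147.5]
 [447.9 287.4 153.7]
 [447.9 287.4 159.9]
 [447.8 287.3 166.4]
 [448.  287.6 171. ]
 [447.8 287.3 177. ]
 [447.8 287.3 181.9]]
```

View pics/wb.png

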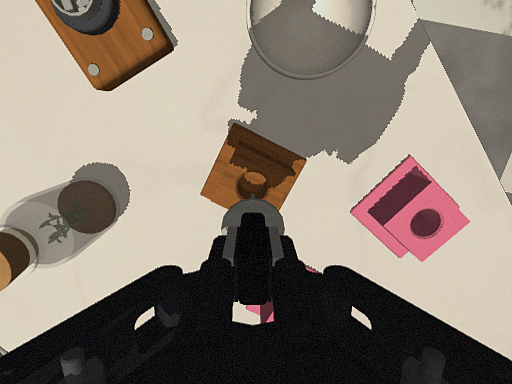

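```bash
python3 - <<'E'
from h import *
crop(pickle.load(open('wb.pkl','rb')),40,0,120,50,9,'wbscr')
arm.move_linear([455.6,298.6,100],feed=120)
f0=sensors.sense()['force'][2]
for z in (85,78,74,71,69.5,68.5,67.8,67):
    arm.move_linear([455.6,298.6,z],feed=50)
    s=sensors.sense();print(z,s['ee_pos'].round(2),s['force'].round(1),s['torque'].round(2),s['clock'])
    if abs(s['force'][2]-f0)>8 or np.hypot(*s['force'][:2])>8: break
E
```

```text
85 [455.46 298.55  84.78] [ 0.3  0.3 -1.5] [-0.01 -0.05  0.02] 16.8583
78 [455.4  298.51  77.68] [-0.3 -0.1 -0.4] [-0.08  0.01  0.01] 17.15
74 [455.48 298.52  73.78] [-0.2 -0.2 -1.8] [ 0.   -0.01 -0.03] 17.4
71 [455.5  298.55  70.85] [ 0.1  0.2 -0.6] [ 0.01 -0.01 -0.03] 17.65
69.5 [455.56 298.57  69.44] [ 1.1  0.  -0.7] [-0.   -0.01 -0.02] 17.9
68.5 [455.57 298.59  68.44] [-0.2 -0.5 -0.7] [-0.02 -0.06  0.03] 18.15
67.8 [455.69 298.62  68.12] [-0.9 -1.2  6.6] [-0.17  0.2  -0.02] 18.4
67 [455.74 298.62  68.08] [-5.1 -3.5 22.7] [-0.47  0.93 -0.04] 18.65
```

View pics/wbscr.png

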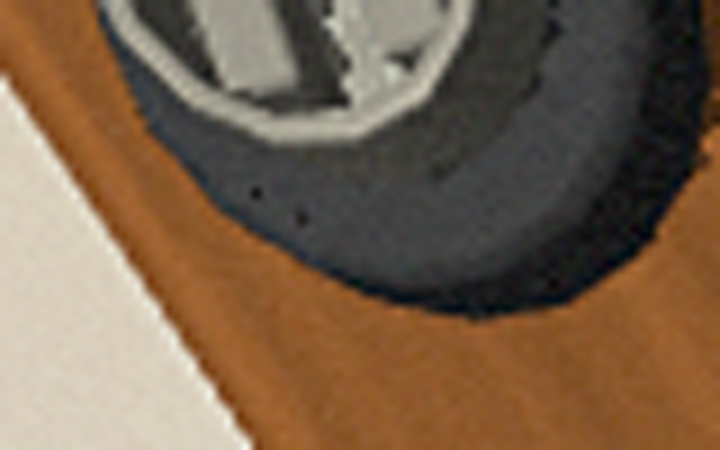

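```bash
python3 - <<'E'
from h import *
arm.move_linear([455.6,298.6,68.2],feed=20)
arm.gripper_to(85)
arm.move_linear([455.6,298.6,160],feed=150)
arm.move_to([490,270,235],qd(np.radians(90)))
c=cap('wrist');save(c,'wp');pickle.dump(c,open('wp.pkl','wb'));s=c['s'];print(s['force'].round(1),s['clock'])
arm.move_to([490,30,300],qd(np.radians(90)))
c=cap('wrist');save(c,'ws2');pickle.dump(c,open('ws2.pkl','wb'));s=c['s'];print(s['ee_pos'],s['clock'])
E
```

```text
[ 0.4 -0.2  0.1] 21.225
[489.98257547  30.8408672  299.60365292] 22.25
```

View pics/wp.png

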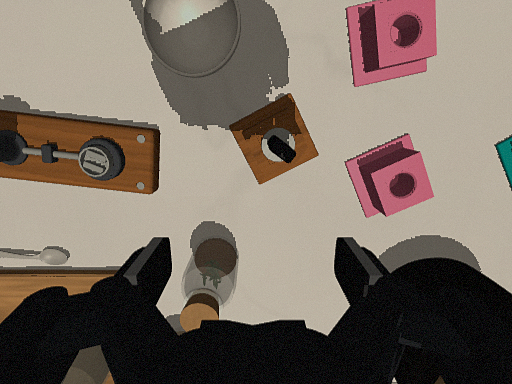

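View pics/ws2.png

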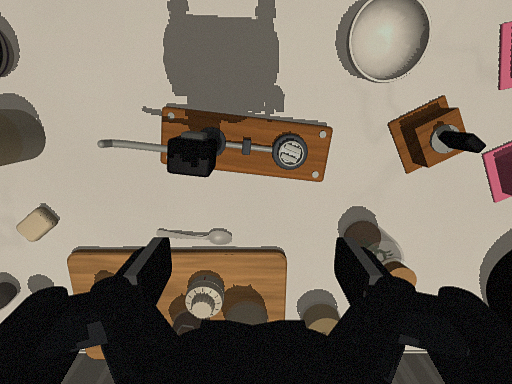

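```bash
python3 - <<'E'
from h import *
c=pickle.load(open('ws2.pkl','rb'));crop(c,150,115,240,190,8,'blk');crop(c,265,125,315,180,10,'scr2')
P=cloud(c);
for v in (150,160,170):print(P[v,170:215:8].round(0).tolist())
E
```

```text
[[453.0, -46.0, 183.0], [454.0, -39.0, 182.0], [454.0, -32.0, 182.0], [454.0, -24.0, 181.0], [453.0, -17.0, 183.0], [454.0, -10.0, 179.0]]
[[463.0, -47.0, 183.0], [463.0, -40.0, 182.0], [463.0, -32.0, 183.0], [463.0, -25.0, 183.0], [463.0, -17.0, 184.0], [463.0, -10.0, 180.0]]
[[473.0, -48.0, 182.0], [472.0, -40.0, 183.0], [473.0, -33.0, 182.0], [473.0, -25.0, 182.0], [472.0, -18.0, 183.0], [474.0, -11.0, 177.0]]
```

View pics/blk.png

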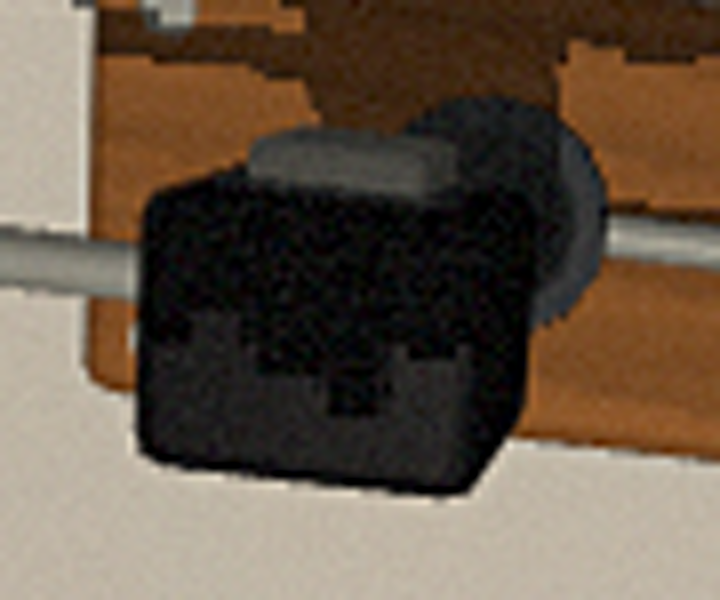

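View pics/scr2.png

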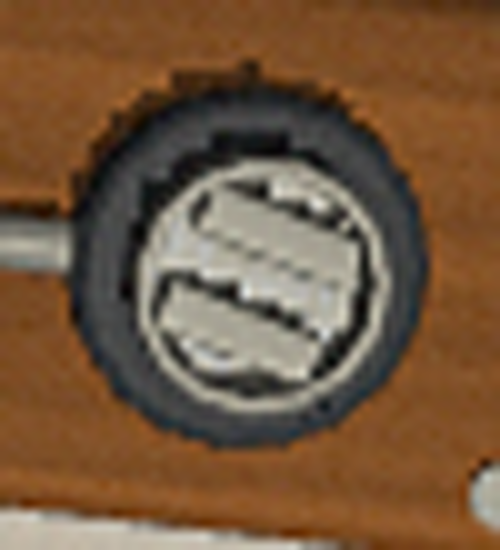

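```bash
python3 - <<'E'
from h import *
c=pickle.load(open('ws2.pkl','rb'))
g=lambda a,z,k=8,o=(150,115): onplane(c,a[0]/k+o[0]-.5,a[1]/k+o[1]-.5,z)
for z in (180,182):
    L=g((135,460),z);R=g((477,492),z);m=(L+R)/2;d=(R-L)/np.linalg.norm(R-L);print(L.round(1),R.round(1),np.degrees(np.arctan2(d[0],d[1])),'centre',(m+17*np.array([-d[1],d[0],0])).round(1))
# button top edge z ~ 158+13 front face
for z in (169,171): print('btn',g((248,140),z).round(1),g((460,140),z).round(1), g((250,185),z).round(1),g((450,190),z).round(1))
# base corners from cap screws in w1/ws2
b=pickle.load(open('wscr.pkl','rb'))
# base outline: wscr front edge (108,88)->(302,113) ; back edge (140,165?)->(293,180)
for z in (25,31):
    a=onplane(b,108,88.5,z);e=onplane(b,300,112,z);print('base',a.round(1),e.round(1),np.degrees(np.arctan2(e[0]-a[0],e[1]-a[1])))
print('screw',g((262,285),54,10,(265,125)).round(1))
t=pickle.load(open('top0.pkl','rb'))
# top cam block top: crop/5+(190,120): corners (517,330),(570,335),(515,365?)
for a in [(515,328),(571,333),(569,376),(513,384)]: print('top',onplane(t,a[0]/5+190-.5,a[1]/5+120-.5,180).round(1))
print(onplane(t,390/5+190-.5,350/5+120-.5,54))
E
```

```text
[475.  -52.5 180. ] [478.9 -11.5 180. ] 5.506099871565427 centre [460.  -30.4 180. ]
[474.6 -51.9 182. ] [478.5 -11.2 182. ] 5.506099871565442 centre [459.6 -29.9 182. ]
btn [438. -39. 169.] [438.  -13.5 169. ] [443.3 -39.1 169. ] [443.9 -14.9 169. ]
btn [437.8 -38.5 171. ] [437.8 -13.1 171. ] [443.1 -38.6 171. ] [443.7 -14.6 171. ]
base [412. -88.  25.] [439.3 142.2  25. ] 6.765964600811355
base [412.5 -85.   31. ] [439.3 141.2  31. ] 6.76596460081136
screw [474.6  84.   54. ]
top [480.5  -8.6 180. ]
top [476.9 -52.  180. ]
top [443.4 -50.4 180. ]
top [436.9  -7.  180. ]
[475.06451792  84.7777864   54.        ]
```

Key is upright in its holder at (280,148). The slot went from about 2.5° to about 74°, so the screw is at its stop. Next is the block, at about (460.7,-30), yaw about -6.5°.

```bash
python3 - <<'E'
from h import *
q=qd(np.radians(-6.5)); x,y=460.7,-30.1
arm.move_to([x,y,260],q)
arm.move_linear([x,y,200],feed=120)
s=sensors.sense();print(s['ee_pos'].round(1),s['force'].round(1))
arm.move_linear([x,y,138.5],feed=80)
s=sensors.sense();print(s['ee_pos'].round(1),s['force'].round(1),s['clock'])
arm.gripper_to(48)
c=cap('wrist');save(c,'wh');s=c['s'];print(s['ee_pos'].round(1),s['force'].round(1),s['grip_width'],s['clock'])
E
```

```text
[461.  -30.1 200.4] [-0.7 -0.3 -0.2]
[461.  -30.2 138.9] [-0.3  0.5 -0.5] 25.3
[460.7 -30.1 138.6] [ 1.1 -0.3  0.1] 47.91676488852282 25.7583
```

View pics/wh.png

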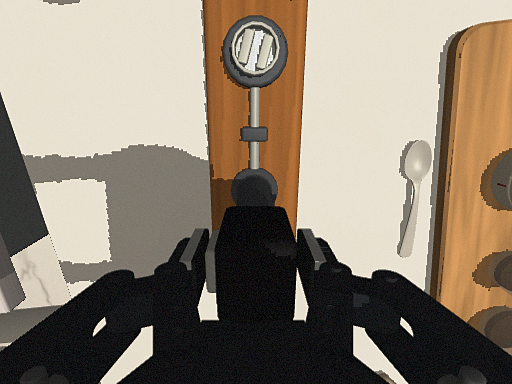

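The jaws straddle the block: block (217–296, 260), button at its left (210), base vertical in the picture, so the yaw is right. Closing.

```bash
python3 - <<'E'
from h import *
arm.gripper_to(25)
s=sensors.sense();print(s['ee_pos'].round(2),s['force'].round(1),s['torque'].round(2),s['grip_width'],s['clock'])
E
```

```text
[462.01 -30.29 139.01] [ 6.2 -0.7  4.9] [ 0.13 -0.12 -0.14] 33.038341333543094 26.075
```

```bash
python3 - <<'E'
from h import *
z0=138.8
for dz in (6,14,25,38,45,60,72,78,80,81,82):
    arm.move_linear([461.6,-30.2,z0+dz],feed=60)
    s=sensors.sense();print(dz,s['ee_pos'].round(2),s['force'].round(1),s['torque'].round(2),round(s['grip_width'],2),s['clock'])
    if abs(s['force'][2])>30: break
for n in ('wrist','scene','top'):
    c=cap(n);save(c,n+'_l');pickle.dump(c,open(n+'_l.pkl','wb'))
E
```

```text
6 [461.99 -30.25 144.92] [ 3.9 -0.6 -0.9] [ 0.04 -0.31 -0.24] 33.5 26.3333
14 [462.   -30.25 152.78] [ 6.   0.5 -1.6] [ 0.02 -0.56 -0.21] 33.45 26.6167
25 [461.96 -30.26 163.61] [ 5.8  0.6 -1.5] [ 0.   -0.69 -0.16] 33.5 26.95
38 [461.99 -30.26 176.46] [ 7.   0.8 -1.7] [ 0.06 -0.82 -0.2 ] 33.37 27.3167
45 [461.99 -30.24 183.42] [ 8.3 -0.  -1.4] [ 0.03 -0.83 -0.25] 33.14 27.5833
60 [461.95 -30.26 198.33] [ 8.   0.7 -2. ] [ 0.07 -0.96 -0.23] 33.16 27.9833
72 [461.94 -30.25 210.27] [ 7.   0.6 -2.4] [ 0.06 -1.   -0.13] 33.16 28.3333
78 [461.94 -30.26 216.24] [ 7.7  0.3 -2.1] [ 0.09 -1.02 -0.18] 33.58 28.5833
80 [461.95 -30.25 218.11] [ 7.2 -0.9 -1.1] [-0.01 -1.01 -0.17] 33.32 28.8333
81 [461.94 -30.26 219.02] [ 7.6  0.7 -2.8] [ 0.   -1.05 -0.2 ] 33.66 29.0833
82 [461.84 -30.23 219.17] [ 12.8  -1.2 -20.7] [-0.16 -2.23 -0.16] 33.48 29.3333
```

View pics/wrist_l.png

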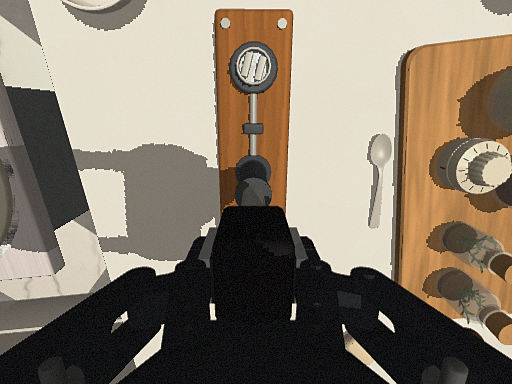

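View pics/scene_l.png

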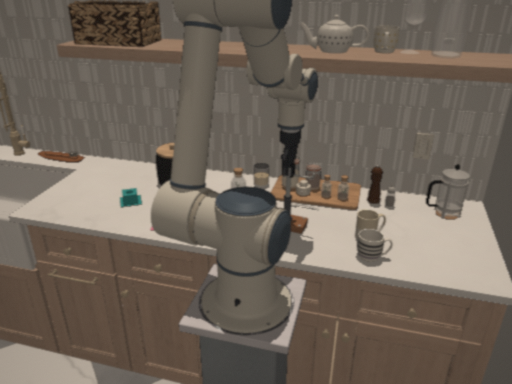

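```bash
python3 - <<'E'
from h import *
c=pickle.load(open('top_l.pkl','rb'));crop(c,190,120,340,240,5,'tl')
E
```

```text
(no output)
```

View pics/tl.png

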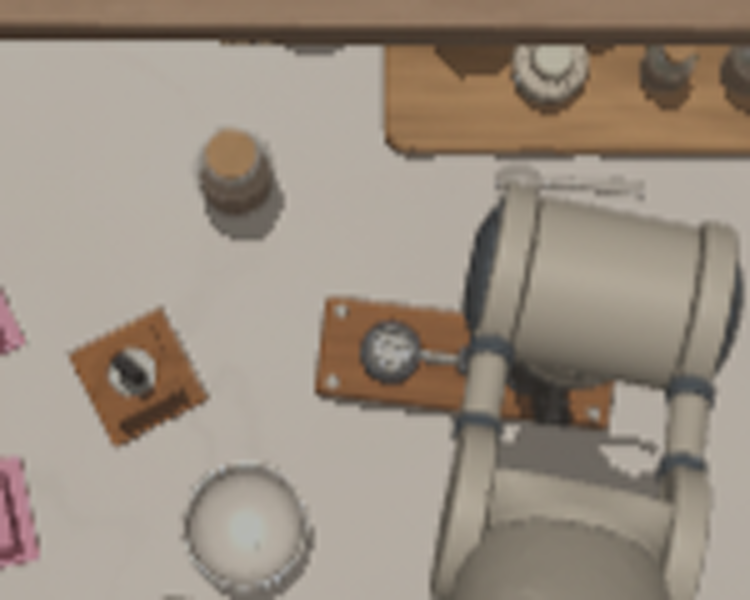

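The top view shows the key upright in its holder at crop (130,370), and the bowl, bottle and spoon where they were. Handing in while holding.

```bash
python3 - <<'E'
from h import *
s=sensors.sense();print(s['ee_pos'].round(2),s['force'].round(1),round(s['grip_width'],2),s['clock'])
workorder.job_done()
E
```

```text
[461.86 -30.24 219.21] [ 13.3  -1.1 -21.4] 33.73 29.4833
the job is handed in; nothing more can be done
```

The job is handed in at 29.5 s, with the gripper still holding the mast at its top stop. No verdict was reported.

- **Screw:** I turned it counter-clockwise with the key until the torque rose at the stop. In the pictures the slot went from about 2.5° to about 74°, or roughly 1.25 rad, past the 1.05 rad needed. The last wrist view showed it still turned.
- **Key:** I put it back until the collar rested on the holder at the same height as at pick-up, then let go. The last top view shows it upright in the brown holder.
- **Mast:** The fingers closed to about 33.5 mm on the block and button, which is 40 mm with the button out, so the button is fully in. The mast rose about 80 mm with no catch at the first stop. At hand-in it pulled against the top stop with about 21 N.
- **Other items:** The bowl, bottle and teaspoon look unmoved in the last top view. I did not measure the mugs or the soap, but the arm did not go near them at working height.

**Unexplained reading:** the key blade first touched at about 52 mm high, while the wrist camera put the slot floor at about 47 mm. I went ahead because a small test turn showed the screw following the key.

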